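# Load a die board into a two-station bench press

### The arm

A 6-joint arm with a two-finger parallel gripper is mounted at the origin on the work surface. World frame = base frame: x ahead of the robot, y to its left, z up, the work surface at z = 0. Lengths are in mm, angles in rad, forces in N, time in s.
With the tool pointing down it reaches from about 300 to 875 mm from the base axis. Payload 4.2 kg.
Tool frame: the origin (TCP) lies on the mounting face of the last link; the fingertips stand 173 mm ahead of it and the grasp point (between the pads) lies 155 mm ahead of it; z points along the fingers, y is the line along which they close (so a half turn about z gives the same grasp; the last joint's range is limited). The gripper opens to 85 mm and grips with 20 to 120 N. Pads are 22 mm wide; open, the fingers measure 114 mm over their backs; the gripper's body (76 mm by 85 mm) begins 54 mm behind the grasp point. The pads swing forward as they close: fully open they stand 13 mm farther back than shut.
Start: joints at [-1.25, 0.32, 1.565, -0, 1.257, -0.02], TCP at [192.187, -541.929, 404.738] pointing down, gripper open.
Joint ranges: [-3.11, 3.11], [-0.84, 2.01], [0.21, 2.61], [-1.34, 4.49], [0.05, 2.63], [-2.56, 2.56]. Speed limits (rad/s): [2.57, 2.57, 3.14, 3.14, 3.14, 3.14].

### API

Orientations are given as a unit quaternion [w, x, y, z].
In Python, from plant import r gives the robot as it stands. The module is installed in compiled form; this text tells all that it offers.
- The arm moves only by the tool jog_arm, never from a script. Its argument "plan" is one flat list of numbers, 6 for each row, row after row: the shift along the tool's x, y, z in units of 100 mm (1.0 is 100 mm), then the turn, a rotation vector about the tool's x, y, z in units of 5 degrees (1.0 is 5 degrees). A call has 1 to 20 rows; each row shifts and turns the commanded pose from where the row before left it, along the tool's axes as they then stand; what a row does not reach is not made up. A row lasts 1/12 s, in which the tool goes at most 41.7 mm and 7.16 degrees, less where a joint would pass 70% of its speed; a pose out of reach is approached as far as the arm can. A call with a number of a shift or a turn outside -1 to 1 is refused whole. A call with a gripper value outside its range is refused whole. "grip" is the closure, from -1 (fully open) to 1 (shut), set as the call begins (left out, the last holds). The fingers move at their own pace and stop on an object; the grip force is fixed at half the most. Time passes only in rows, so rows that do not move let the fingers close. It gives the time, the measured TCP pose, the force, the opening and the grip force at its end, in the units of the state.
- r.get_obs(): the state, without advancing time (a new reading comes with each control period).
- r.capture(name): name is "scene" or "top" or "wrist"; returns a dict with "image" (420x560x3 uint8, red, green, blue), "K" (3x3 intrinsics, pixels), "camera_from_world" (4x4, takes a point from world to camera coordinates); the wrist camera has in their place "T_tool_cam" (4x4, takes a point from camera to tool coordinates, whose origin is the TCP and whose axes are the flange's). Camera axes: x right, y up, looking along -z (the intrinsics and any distortion apply to the point x, -y, -z); pixel columns grow to the right and rows downward; lengths in mm; the calibration is good to about 2 mm. The wrist camera is an equidistant fisheye: a pixel r from the principal point sees the ray r / f radians off the axis. A picture is of the moment at which its call begins: read the wrist's pose just before it. There is no depth.
- r.hand_in(): hands the job in; it is judged then, once.
Trained networks look in a picture, given as the dict that the camera call returned (one of the last four; its "shot" number tells which), for a name from the list of things; names that differ only in an ending like _2 or _b are one class to them, and where a whole thing is asked for, a point or a joint stands for the part that bears it (a point fixed in the world has none). Each returns a list of dicts, best first, with "conf" (0 to 1); they miss things now and then, are a little off and sometimes report something else, mostly with a low value. They report only what shows in the picture. A call takes as long as a camera call. They do not tell look-alikes from the thing itself.
- r.masks_of(picture, thing): "region" (420x560 bool, what is visible of it).
- r.landmark_of(picture, thing): "point" ([x, y, z] in mm, in the coordinates of the camera as it stood for that picture, good to about 4 mm: a listed point, or the origin of a listed thing).
The state is a dict: "time": time; "q": joint angles; "qd": joint speeds; "joint_torque": joint torques, N m; "position": TCP position; "tool_rot": TCP orientation; "force": force on the tool from outside, world axes, zero at the start; "wrist_torque": the same for the moment, N m; "width": opening from 0.0 (shut) to 1.0 (fully open); "grip_force": force on a finger pad.
Only numpy, scipy, OpenCV 4.12 (cv2) and the standard library are available. Lean on these libraries where they do the work, as an engineer would, in place of code of your own. Each camera call takes 0.05 s, during which the arm holds its last target. There are 200 camera calls.

### The job

First draw the spacer bar out of the mouth of the small bench press and lay it flat in the wooden tray. Then bring the carrier board, with the steel cutting die standing loose on it, in through the mouth under the beam and slide it sideways behind the front cheek, so that the board lies flat and square with the die centred under the ram screw (not under the blank cap). Do not let the die shift or tip on the board, and leave the jar, the spool and the mallet undisturbed.

Things in the scene. Friction and masses are not known exactly. Their poses are not given: they have to be found in the camera images.
- press: grey steel bench press, fixed; x -70 to +66 mm, y +-95 mm, 95 mm high; origin on the table between its two stations; mouth faces -x. Behind the mouth is a chamber, floor = table: x -46 (back of the cheeks) to +42 (back stop wall, 40 mm high), y +-73 (side walls). Over it run two station bars, 30 mm wide, at y +-30, z 70 to 95 mm, with open windows beside them
- press_mouth (a point): centre of the mouth's outer plane at table height (press x = -70 mm), axes as the press: mouth 92 mm wide between two cheeks 24 mm thick, under a front beam (24 mm deep, 190 mm wide) with underside 62 mm and top 95 mm above the table
- ram: steel ram screw standing in one of the two stations (press local x 0, y +30 or -30), fixed; foot 30 mm across with its underside 54 mm above the table, crossbar handle 100 mm long (along local x) at 161 mm height. Origin on its axis at table height, axes parallel to the press
- cap: flat blank cap, 26 mm across, on top of the other station's bar (top at 101 mm), fixed; origin on its axis at table height
- board: loose plywood carrier board, about 300 g: square plate 80 x 80 x 12 mm, origin at the centre of the square's underside; a neck 24 mm wide, 12 mm thick runs from it to x = -127 mm; on the neck stands a square wooden handle post 22 x 22 mm at x = -115, y = 0, top 88 mm above the underside. +x goes into the press first
- die: strap-end cutting die, steel strip outline 60 x 36 mm, 34 mm tall, 150 g, standing loose on the centre of the board (top 46 mm above the table when the board lies on it); origin at the centre of its underside
- bar: loose dark hardwood spacer bar 160 x 26 x 22 mm, 100 g, lying in the mouth of the press and sticking out of it towards press local -x; long axis local x, origin at the centre of its underside
- bar_mid (a point): centre of the spacer bar (11 mm above its underside)
- tray: open wooden tray, fixed, 210 x 100 mm outside (long axis local x), 35 mm high, walls and floor 6 mm; origin at the centre of its underside
- jar: closed glass jar, 56 mm across, 85 mm high, bystander; origin at the centre of its foot
- spool: thread cone, 52 mm across at the foot, 80 mm high, bystander; origin at the centre of its foot
- mallet: mallet standing on its head: head 68 mm across and 75 mm high, handle up to 180 mm, bystander; origin at the centre of its foot
Mind the look-alikes: they are no part of the job. Of the things shaped like the bar, the dark wooden one is meant.

How it is judged:
By the outcome, as a careful person would: the job done as asked, in the order asked, and still so for the second after the job is handed in, with the robot touching nothing.
It also fails if it takes over 62 s, if anything falls off the work surface, if the arm or the gripper's body presses on something with over 40 N, if the wrist force passes 120 N, or if a joint passes its speed limit or range.

## Working session

There is one attempt and no reset: what is moved stays moved. The work goes in short steps, Python scripts to look and compute and a tool call to move; the robot and the scene stay as the last step left them, time stands still between calls to the robot, and variables do not carry over. Pictures are saved under pics/ and viewed, at most 10 in all, crops included, and the job is handed in when it is done.

Besides the shell and the picture viewer there is one more tool, called after ">>>" as name(argument=value, ...) on one line, values as JSON. jog_arm: Moves the arm, as the interface text tells. Shifts and turns lie within -1 to 1; 1 stands for 100 mm of shift or 5 degrees of turn. Its arguments: {"type":"object","properties":{"plan":{"type":"array","items":{"type":"number","minimum":-1,"maximum":1}},"grip":{"type":"number"}},"required":["plan"]}

```bash
mkdir -p pics; ls; python3 - <<'E'
from plant import r
import cv2,numpy as np
o=r.get_obs();print({k:np.round(v,3).tolist() for k,v in o.items()})
for n in("scene","top"):
    p=r.capture(n);cv2.imwrite(f"pics/{n}0.png",cv2.cvtColor(p["image"],cv2.COLOR_RGB2BGR))
    W=np.linalg.inv(p["camera_from_world"]);print(n,p["K"].tolist(),np.round(W,3).tolist())
    for t in["press","press_mouth","ram","cap","board","die","bar","bar_mid","tray","jar","spool","mallet"]:
        for d in r.landmark_of(p,t)[:3]:
            print(t,round(d["conf"],2),np.round((W@np.r_[d["point"],1])[:3],1))
E
```

```text
pics
{'time': 0.0, 'q': [-1.25, 0.32, 1.566, 0.0, 1.257, -0.02], 'qd': [-0.001, 0.0, 0.001, -0.0, 0.002, -0.001], 'joint_torque': [-0.002, -41.553, -23.417, -0.0, 0.008, -0.0], 'position': [192.145, -541.745, 403.874], 'tool_rot': [-0.001, 0.986, 0.17, -0.0], 'force': [0.754, 0.316, -0.216], 'wrist_torque': [-0.001, -0.012, -0.0], 'grip_force': 0.0, 'width': 1.0}
scene [[432.6647632139705, 0.0, 281.70203226971756], [0.0, 432.6647632139705, 213.51404251060734], [0.0, 0.0, 1.0]] [[-0.409, -0.678, 0.611, 1359.05], [0.913, -0.302, 0.275, 483.618], [-0.002, 0.671, 0.742, 989.736], [0.0, 0.0, 0.0, 1.0]]
press 0.71 [559.7 186.1  -0.8]
press_mouth 0.75 [551.5 118.4   3.8]
ram 0.64 [ 5.321e+02  1.933e+02 -4.000e-01]
cap 0.74 [530.3 192.8  -1.9]
board 0.75 [ 480.9 -213.    -1.6]
die 0.56 [ 475.8 -207.2   13.3]
bar 0.96 [476.3 383.9  -4.6]
bar 0.92 [ 302.6 -208.4    2. ]
bar 0.81 [ 8.209e+02 -2.412e+02 -3.000e-01]
bar_mid 0.9 [483.7 388.8   6.4]
bar_mid 0.88 [486.7 585.2   9.4]
bar_mid 0.84 [ 819.8 -238.5   12.2]
tray 0.84 [ 636.1 -256.3   -1.9]
tray 0.37 [551.9 123.1   2.4]
jar 0.63 [415.4  67.4   2. ]
spool 0.94 [666.1  24.   -0.8]
mallet 0.66 [392.9 220.3   1.7]
top [[379.56262123299945, 0.0, 278.33101228557183], [0.0, 379.56262123299945, 208.71035326090188], [0.0, 0.0, 1.0]] [[-0.025, 0.981, -0.192, 382.605], [-1.0, -0.026, 0.001, 153.822], [-0.004, 0.192, 0.981, 1022.924], [0.0, 0.0, 0.0, 1.0]]
press 0.89 [557.7 190.6  -2.2]
press_mouth 0.64 [388.8 217.5   2.2]
ram 0.65 [ 5.318e+02  1.956e+02 -2.000e-01]
cap 0.48 [582.9 183.5  -3.6]
board 0.59 [ 470.  -212.4   -1.1]
die 0.52 [ 473.6 -209.    10.5]
bar 0.95 [478.  384.3  -2.6]
bar 0.86 [ 299.2 -205.4    1.6]
bar 0.83 [547.8  90.1   4.7]
bar_mid 0.88 [487.7 589.7   9.9]
bar_mid 0.86 [ 822.9 -234.8   12.1]
bar_mid 0.82 [481.1 384.9  12.5]
jar 0.6 [415.6  64.5  -4.1]
spool 0.89 [663.9  22.8   1.8]
spool 0.62 [531.  193.6  -3.4]
mallet 0.67 [388.  215.8   6.8]
```

View pics/scene0.png

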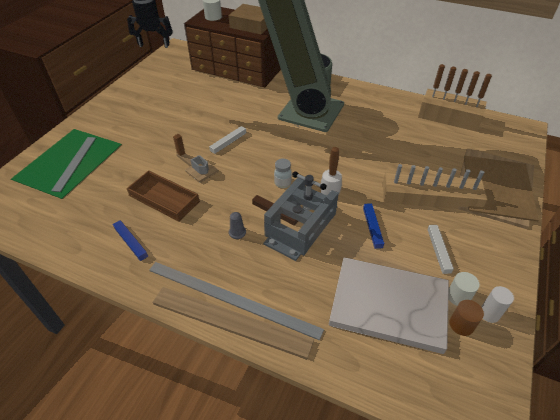

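View pics/top0.png

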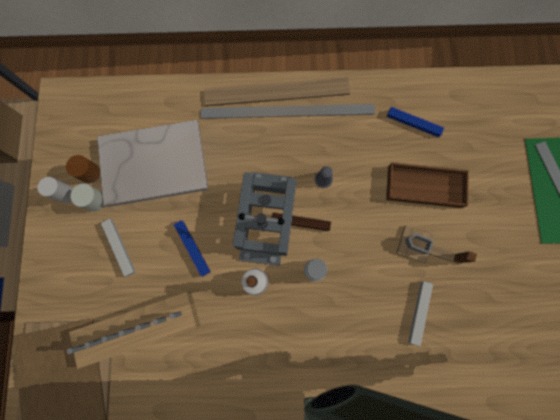

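The scene view shows the press (px 300,215) with the dark bar sticking out of its mouth towards -y. The board and die are at px (195,160), with the handle on the -y side. The tray is at (163,195), and the jar, spool and mallet are around the press. I'll turn the tool so it closes along world x and look from above the board.

>>> jog_arm(plan=[0,0,0,0,0,-1.4,0,0,0,0,0,-1.4,0,0,0,0,0,-1.4,0,0,0,0,0,-1.4,0,0,0,0,0,-1.4,0,0,0,0,0,-1.4,0,0,0,0,0,-1.4,0,0,0,0,0,-1.4,0,0,0,0,0,-1.4,0,0,0,0,0,-1.4,0.28,0.28,0,0,0,0,0.28,0.28,0,0,0,0,0.28,0.28,0,0,0,0,0.28,0.28,0,0,0,0,0.28,0.28,0,0,0,0,0.28,0.28,0,0,0,0,0.28,0.28,0,0,0,0,0.28,0.28,0,0,0,0,0.28,0.28,0,0,0,0,0.2,0.28,0,0,0,0])

```text
jog_arm: Invalid argument: plan='[0,0,0,0,0,-1.4,0,0,0,0,0,-1.4,0,0,0,0,0,-1.4,0,0,0,0,0,-1.4,0,0,0,0,0,-1.4,0,0,0,0,0,-1.4,0,0,0,0,0,-1.4,0,0,0,0,0,-1.4,0,0,0,0,0,-1.4,0,0,0,0,0,-1.4,0.28,0.28,0,0,0,0,0.28,0.28,0,0,0,0,0.28,0.28,0,...(332 chars total, truncated) does not match type={"type": "array", "items": {"type": "number", "minimum": -1, "maximum": 1}}
```

```bash
cat > h.py <<'E'
from plant import r
import cv2,numpy as np
from scipy.spatial.transform import Rotation as Ro
def pose():
    o=r.get_obs();w=o["tool_rot"];T=np.eye(4)
    T[:3,:3]=Ro.from_quat([w[1],w[2],w[3],w[0]]).as_matrix();T[:3,3]=o["position"];return T,o
def shot(n,save=None):
    T,_=pose();p=r.capture(n)
    p["W"]=T@p["T_tool_cam"] if n=="wrist" else np.linalg.inv(p["camera_from_world"]);p["n"]=n
    if save:cv2.imwrite(f"pics/{save}.png",cv2.cvtColor(p["image"],cv2.COLOR_RGB2BGR))
    return p
def plane(p,uv,z):
    "pixels -> world points on the height z"
    K=p["K"];a=(np.atleast_2d(uv)-[K[0,2],K[1,2]])/[K[0,0],K[1,1]]
    if p["n"]=="wrist":
        t=np.linalg.norm(a,axis=1,keepdims=True);a=a/np.maximum(t,1e-9)*np.tan(t)
    d=np.c_[a[:,0],-a[:,1],-np.ones(len(a))]@p["W"][:3,:3].T;c=p["W"][:3,3]
    return c+d*((z-c[2])/d[:,2:])
def proj(p,X):
    q=(np.atleast_2d(X)-p["W"][:3,3])@p["W"][:3,:3];x,y,z=q[:,0],-q[:,1],-q[:,2];K=p["K"]
    if p["n"]=="wrist":
        s=np.hypot(x,y);k=np.arctan2(s,z)/np.maximum(s,1e-9)
    else:k=1/z
    return np.c_[K[0,0]*x*k+K[0,2],K[1,1]*y*k+K[1,2]]
def marks(p,names,c=.4):
    for t in names:
        for d in r.landmark_of(p,t)[:3]:
            if d["conf"]>c:print(t,round(d["conf"],2),np.round((p["W"]@np.r_[d["point"],1])[:3],1))
def go(target,yaw=None):
    "shift in tool axes (mm) to a world TCP target; yaw: world heading of tool y, deg"
    T,o=pose();print("t",round(o["time"],2),"pos",np.round(T[:3,3],1),"heading y",round(np.degrees(np.arctan2(T[1,1],T[0,1])),2),
     "shift tool mm",np.round(T[:3,:3].T@(np.array(target)-T[:3,3]),1),"w",o["width"],"F",np.round(o["force"],1),o["grip_force"])
E
python3 - <<'E'
from h import *
go([0,0,0]);p=shot("wrist","w1");print(p["K"],np.round(p["T_tool_cam"],2).tolist())
marks(p,["press","press_mouth","ram","cap","board","die","bar","bar_mid","tray"])
E
```

```text
t 1.3 pos [ 192.2 -541.9  404.7] heading y -70.47 shift tool mm [   0.  -575.   404.7] w 0.9971934626953141 F [-0.5  0.4 -0.3] 0.0
[[325.1922621    0.         280.33438453]
 [  0.         325.1922621  213.50480728]
 [  0.           0.           1.        ]] [[0.0, 0.95, 0.31, 79.41], [1.0, -0.0, -0.0, -0.26], [-0.0, 0.31, -0.95, 30.49], [0.0, 0.0, 0.0, 1.0]]
bar_mid 0.56 [ 297.6 -206.1   11.2]
```

View pics/w1.png

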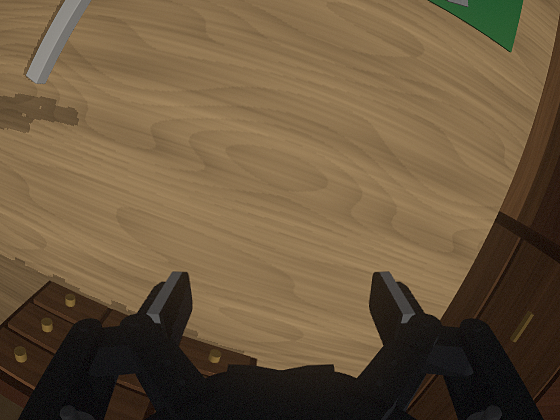

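The arm hasn't moved (the turn limit is 1 per row), so this view shows only table, with fingers at the bottom. I'll resend within the limits.

>>> jog_arm(plan=[0,0,0,0,0,-1,0,0,0,0,0,-1,0,0,0,0,0,-1,0,0,0,0,0,-1,0,0,0,0,0,-1,0,0,0,0,0,-1,0,0,0,0,0,-1,0,0,0,0,0,-1,0,0,0,0,0,-1,0,0,0,0,0,-1,0,0,0,0,0,-1,0,0,0,0,0,-1,0,0,0,0,0,-1,0,0,0,0,0,-1,0.28,0.28,0,0,0,0,0.28,0.28,0,0,0,0,0.28,0.28,0,0,0,0,0.28,0.28,0,0,0,0,0.28,0.28,0,0,0,0,0.28,0.28,0,0,0,0])

```text
time: 3.47
position: [362.5, -373.8, 404.9]
tool_rot: [0.0, 0.71, 0.704, -0.0]
force: [0.8, -0.1, -0.1]
width: 1.0
grip_force: 0.0
```

>>> jog_arm(plan=[0.26,0.28,0,0,0,0,0.26,0.28,0,0,0,0,0.26,0.28,0,0,0,0,0.26,0.28,0,0,0,0,0,0,0,0,0,0,0,0,0,0,0,0])

```text
time: 3.97
position: [475.6, -270.9, 404.5]
tool_rot: [-0.0, 0.709, 0.706, -0.0]
force: [-0.5, 0.3, -0.0]
width: 0.999
grip_force: 0.0
```

```bash
python3 - <<'E'
from h import *
go([0,0,0]);p=shot("wrist","w2")
marks(p,["press","press_mouth","ram","cap","board","die","bar","bar_mid","tray"])
E
```

```text
t 3.97 pos [ 475.6 -270.9  404.5] heading y -0.25 shift tool mm [ 268.9 -476.7  404.6] w 0.9989042811756939 F [-0.5  0.3 -0. ] 0.0
board 0.71 [ 476.8 -207.9    5.5]
die 0.75 [ 476.4 -206.    11.8]
bar 0.77 [ 824.7 -239.5    1.3]
bar 0.71 [ 297.8 -205.7   -2.5]
bar_mid 0.75 [ 300.6 -204.9   12.9]
bar_mid 0.56 [ 824.3 -240.8    8.9]
tray 0.78 [ 6.354e+02 -2.502e+02  4.000e-01]
```

View pics/w2.png

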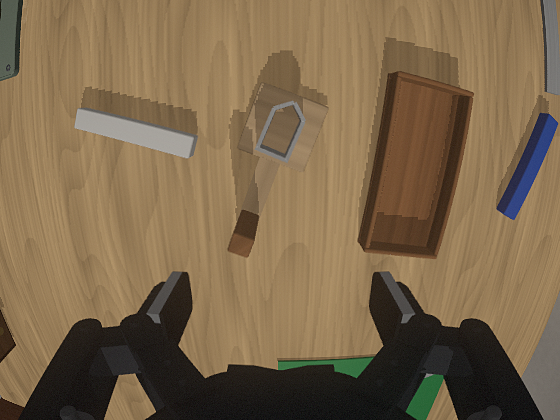

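The wrist view shows the board corners at about (265,82), (328,106), (305,170) and (237,148). The post top is near (241,247), and the tray is upright at (415,165). I'll measure these and then move on to the press.

```bash
python3 - <<'E'
from h import *
p=shot("wrist")
b=plane(p,[(265,82),(328,106),(305,170),(237,148)],12);print(np.round(b[:,:2],1),b.mean(0)[:2],"post",plane(p,[(241,247)],88)[0])
print("tray rim",np.round(plane(p,[(393,72),(473,95),(436,257),(360,250)],35)[:,:2],1))
for n in["board","tray","die"]:
    m=r.masks_of(p,n)[0]["region"];c=max(cv2.findContours(m.astype(np.uint8),0,2)[0],key=cv2.contourArea)[:,0]
    z={"board":12,"tray":35,"die":46}[n]
    print(n,m.sum(),cv2.minAreaRect(plane(p,c,z)[:,:2].astype(np.float32)))
go([545,0,404])
E
```

```text
[[ 458.5 -160.3]
 [ 527.5 -187. ]
 [ 502.3 -259.5]
 [ 426.1 -233.5]] [ 478.59041045 -210.07438812] post [ 435.85468307 -320.04579966   88.        ]
tray rim [[ 594.6 -147. ]
 [ 697.3 -161.8]
 [ 669.2 -362.7]
 [ 566.7 -349.2]]
board 6059 ((456.2657165527344, -265.88812255859375), (202.33572387695312, 79.14056396484375), 69.24335479736328)
tray 15301 ((630.7951049804688, -251.14276123046875), (211.0042266845703, 112.7029800415039), 81.54315948486328)
die 812 ((477.659912109375, -209.63243103027344), (59.27025604248047, 36.50309753417969), 66.33753967285156)
t 4.67 pos [ 474.3 -272.4  404.7] heading y -0.49 shift tool mm [273.   68.3   0.7] w 1.002162817147199 F [ 0.6  0.1 -0.2] 0.0
```

>>> jog_arm(plan=[0.36,0.1,0,0,0,0,0.36,0.1,0,0,0,0,0.36,0.1,0,0,0,0,0.36,0.1,0,0,0,0,0.36,0.1,0,0,0,0,0.36,0.1,0,0,0,0,0.36,0.1,0,0,0,0,0,0,0,0,0,0,0,0,0,0,0,0])

```text
time: 5.42
position: [546.8, -19.1, 404.6]
tool_rot: [0.0, 0.709, 0.706, -0.0]
force: [-0.8, -0.9, 0.1]
width: 1.004
grip_force: 0.0
```

```bash
python3 - <<'E'
from h import *
go([545,0,404]);p=shot("wrist","w3")
marks(p,["press","press_mouth","ram","cap","bar","bar_mid","jar","spool","mallet"])
E
```

```text
t 5.42 pos [546.8 -19.1 404.6] heading y -0.25 shift tool mm [19.1 -1.9  0.6] w 1.003510863138104 F [-0.8 -0.9  0.1] 0.0
press 0.65 [5.562e+02 1.885e+02 1.000e-01]
bar 0.86 [ 822.3 -242.5    3.6]
bar 0.75 [546.7  95.2   3.7]
bar 0.59 [ 300.1 -202.4   -0. ]
bar_mid 0.86 [548.1  93.5  10.8]
bar_mid 0.81 [ 297.1 -203.1    9.3]
bar_mid 0.66 [ 818.6 -238.9    7.5]
jar 0.55 [416.2  65.8   1.7]
jar 0.54 [ 477.1 -206.6    3. ]
spool 0.76 [666.6  30.    3.9]
```

View pics/w3.png

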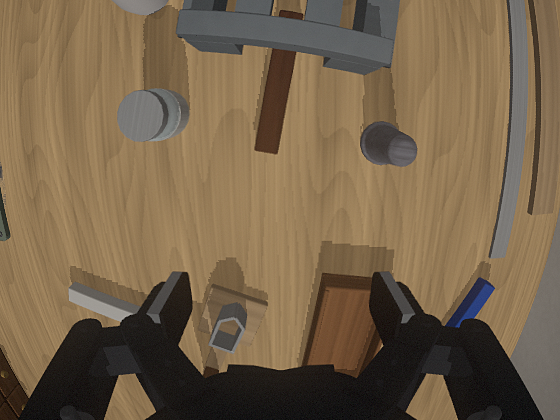

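The bar's outer end corners are at (255,150) and (277,154). The press beam front edge runs from (178,37) to (390,73). The jar is at (150,115) and the spool at (385,143). I'll move ahead for a clear view of the press.

>>> jog_arm(plan=[0.35,0,-0.1,0,0,0,0.35,0,-0.1,0,0,0,0.35,0,-0.1,0,0,0,0,0,0,0,0,0,0,0,0,0,0,0])

```text
time: 6.33
position: [547.3, 85.4, 435.2]
tool_rot: [0.001, 0.709, 0.705, 0.0]
force: [0.4, -0.9, -0.4]
width: 0.999
grip_force: 0.0
```

```bash
python3 - <<'E'
from h import *
go([545,0,404]);p=shot("wrist","w4")
marks(p,["press","press_mouth","ram","cap","bar","bar_mid","jar","spool","mallet"])
m=r.masks_of(p,"bar");
for d in m[:3]:
    c=max(cv2.findContours(d["region"].astype(np.uint8),0,2)[0],key=cv2.contourArea)[:,0]
    print(d["conf"],cv2.minAreaRect(plane(p,c,22)[:,:2].astype(np.float32)))
cv2.imwrite("pics/w4b.png",cv2.resize(cv2.cvtColor(p["image"][0:260,100:470],cv2.COLOR_RGB2BGR),None,fx=2,fy=2,interpolation=2))
E
```

```text
t 6.33 pos [547.3  85.4 435.2] heading y -0.31 shift tool mm [-85.4  -1.9  31.3] w 0.9991096017830036 F [ 0.4 -0.9 -0.4] 0.0
press 0.71 [559.2 186.1  -1.7]
press_mouth 0.61 [530.8 192.9  -1.8]
ram 0.57 [531.1 192.9  -3.9]
cap 0.68 [588.5 189.2  -4.3]
bar 0.57 [547.9  93.6   1.7]
jar 0.81 [4.146e+02 6.490e+01 2.000e-01]
jar 0.74 [666.   28.7   4.5]
spool 0.8 [667.8  27.8   3.5]
spool 0.66 [547.7  93.7  10.6]
mallet 0.84 [390.  219.8  -0.4]
0.87 ((539.6035766601562, 63.325523376464844), (95.27700805664062, 28.15818977355957), 81.42054748535156)
0.55 ((560.28955078125, 192.86874389648438), (167.34144592285156, 237.7173309326172), 81.24708557128906)
```

View pics/w4b.png

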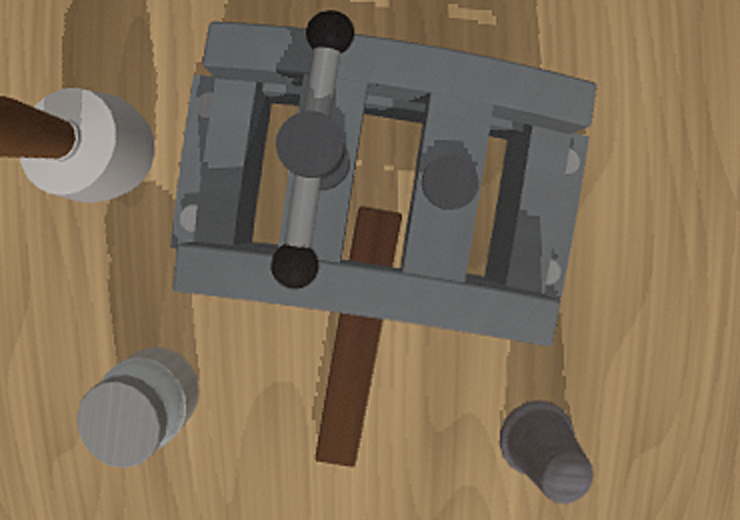

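The ram (with crossbar) stands in the left station, at smaller world x (local y +30). The cap is on the right. The bar runs from end (337,464) up to (380,210) in the crop. I'll fit the press pose from these corners.

```bash
cat >> h.py <<'E'
from scipy.optimize import least_squares
def fitpose(p,L,uv,g):
    "x,y,heading of an upright thing from local points and pixels"
    L=np.array(L,float)
    def w(s):
        c,n=np.cos(s[2]),np.sin(s[2]);return np.c_[s[0]+c*L[:,0]-n*L[:,1],s[1]+n*L[:,0]+c*L[:,1],L[:,2]]
    f=least_squares(lambda s:(proj(p,w(s))-uv).ravel(),g,x_scale=[10,10,.1])
    print(np.round(f.x,2),"deg",round(np.degrees(f.x[2]),2),"res",np.round(f.fun.reshape(-1,2),1).tolist());return f.x
E
python3 - <<'E'
from h import *
p=shot("wrist")
L=[(-70,95,95),(-70,-95,95),(-46,95,95),(-46,-95,95),(0,-30,101),(50,30,161),(-50,30,161)]
uv=np.array([(173,291),(549,345),(177,244),(560,299),(450,182),(331,33),(295,267)])/2+[100,0]
s=fitpose(p,L,uv,[558,188,1.42]);fitpose(p,L[:5],uv[:5],s)
uv=np.array([(316,461),(355,465),(342,315),(382,320)])/2+[100,0]
e=plane(p,uv,22);print(np.round(e[:,:2],1))
d=e[2:].mean(0)-e[:2].mean(0);print("bar heading",np.degrees(np.arctan2(d[1],d[0])),"mid",e[:2].mean(0)+80*d/np.linalg.norm(d))
E
```

```text
[560.   187.62   1.42] deg 81.17 res [[-1.1, 0.2], [1.8, 1.0], [-0.7, -0.6], [1.1, 0.5], [0.3, -0.4], [0.1, -6.4], [-1.2, 5.6]]
[559.64 187.69   1.42] deg 81.26 res [[-1.3, 0.4], [1.6, 0.8], [-1.0, -0.5], [0.8, 0.2], [-0.1, -0.6]]
[[518.9  16.8]
 [543.5  13.9]
 [536.8 108.7]
 [560.4 105.5]]
bar heading 79.27472659795714 mid [546.07992025  93.92547095  22.        ]
```

>>> jog_arm(plan=[-0.17,-0.04,0,0,0,0.97,-0.18,0,0,0,0,0.97,0,0,0.3,0,0,0,0,0,0.36,0,0,0,0,0,0.36,0,0,0,0,0,0.36,0,0,0,0,0,0.36,0,0,0,0,0,0.26,0,0,0,0,0,0,0,0,0,0,0,0,0,0,0,0,0,0,0,0,0])

```text
time: 7.85
position: [542.5, 49.3, 236.3]
tool_rot: [0.001, 0.767, 0.642, 0.001]
force: [0.2, -0.3, 0.7]
width: 0.998
grip_force: 0.0
```

```bash
python3 - <<'E'
from h import *
go([537.6,52,177]);p=shot("wrist","w5")
E
```

```text
t 7.85 pos [542.5  49.3 236.3] heading y -10.18 shift tool mm [ 1.7 -5.5 59.3] w 0.9984356736610923 F [ 0.2 -0.3  0.7] 0.0
```

View pics/w5.png

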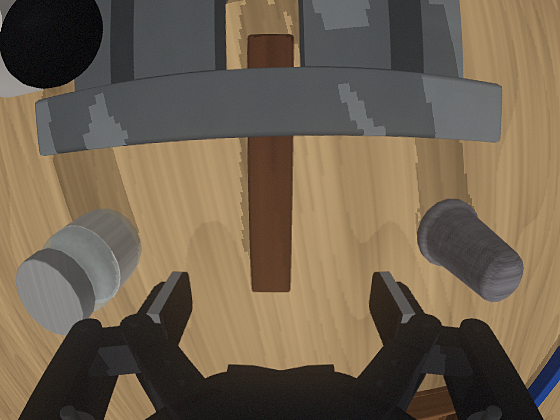

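The bar is now parallel with the fingers, its near end at (251..290, 291).

```bash
python3 - <<'E'
from h import *
p=shot("wrist")
e=plane(p,[(251,291),(290,291),(248,140),(293,140)],22);print(np.round(e[:,:2],1))
d=e[2:].mean(0)-e[:2].mean(0);d/=np.linalg.norm(d);print("heading",np.degrees(np.arctan2(d[1],d[0])))
g=e[:2].mean(0)+35*d;g[2]=177;print(g);go(g)
s=fitpose(p,[(-70,95,95),(-70,-95,95),(-46,95,95),(-46,-95,95)],[(41,155),(501,142),(38,100),(501,86)],[559,188,1.42])
E
```

```text
[[518.6  19.1]
 [544.   14.6]
 [536.8 115. ]
 [561.9 110.4]]
heading 79.33498878680882
[537.79952738  51.26224274 177.        ]
t 7.95 pos [542.5  49.3 236.9] heading y -10.17 shift tool mm [ 1.  -5.3 59.9] w 0.9988979952515699 F [ 0.5 -0.5  1. ] 0.0
[561.2  189.3    1.42] deg 81.15 res [[-0.9, 0.9], [0.7, 1.3], [-3.1, -0.6], [3.0, -1.3]]
```

>>> jog_arm(plan=[0,-0.05,0.3,0,0,0.1,0,0,0.2,0,0,0,0,0,0.1,0,0,0,0,0,0,0,0,0,0,0,0,0,0,0])

```text
time: 8.37
position: [537.3, 50.2, 175.6]
tool_rot: [0.001, 0.77, 0.638, 0.001]
force: [0.7, 1.3, 1.2]
width: 0.998
grip_force: 0.0
```

>>> jog_arm(plan=[0,0,0,0,0,0,0,0,0,0,0,0,0,0,0,0,0,0,0,0,0,0,0,0,0,0,0,0,0,0,0,0,0,0,0,0,0,0,0,0,0,0,0,0,0,0,0,0], grip=1)

```text
time: 9.03
position: [537.0, 50.1, 175.4]
tool_rot: [0.0, 0.77, 0.638, 0.001]
force: [-0.5, -0.8, 5.1]
width: 0.293
grip_force: 60.6
```

>>> jog_arm(plan=[0,0,-0.03,0,0,0,-0.06,0,0,0,0,0,-0.12,0,0,0,0,0,-0.2,0,0,0,0,0,-0.2,0,0,0,0,0,-0.2,0,0,0,0,0,-0.12,0,0,0,0,0,0,0,-0.2,0,0,0,0,0,-0.3,0,0,0,0,0,-0.2,0,0,0,0,0,0,0,0,0,0,0,0,0,0,0])

```text
time: 10.03
position: [519.9, -38.8, 248.3]
tool_rot: [0.001, 0.77, 0.638, 0.001]
force: [-0.4, 0.7, -2.2]
width: 0.291
grip_force: 59.7
```

```bash
python3 - <<'E'
from h import *
go([626.5,-298.5,245]);p=shot("wrist")
e=plane(p,[(280,213)],90);m=r.masks_of(p,"bar")
for d in m[:2]:
    c=max(cv2.findContours(d["region"].astype(np.uint8),0,2)[0],key=cv2.contourArea)[:,0]
    print(d["conf"],cv2.minAreaRect(plane(p,c,92)[:,:2].astype(np.float32)))
E
```

```text
t 10.03 pos [519.9 -38.8 248.3] heading y -10.7 shift tool mm [-235.4  153.     3.6] w 0.2905999999583583 F [-0.4  0.7 -2.2] 59.74834620952606
0.92 ((528.2429809570312, 3.9990310668945312), (162.25100708007812, 26.88141441345215), 79.45842742919922)
0.78 ((422.25775146484375, -117.3416748046875), (36.448177337646484, 4.890280723571777), 38.64353942871094)
```

>>> jog_arm(plan=[-0.15,0.1,0,0,0,0,-0.3,0.19,0,0,0,0,-0.3,0.19,0,0,0,0,-0.3,0.19,0,0,0,0,-0.3,0.19,0,0,0,0,-0.3,0.19,0,0,0,0,-0.3,0.19,0,0,0,0,-0.3,0.19,0,0,0,0,-0.1,0.1,0,0,0,-0.55,0,0,0.1,0,0,0,0,0,0,0,0,0,0,0,0,0,0,0])

```text
time: 11.13
position: [625.7, -296.4, 234.9]
tool_rot: [-0.003, 0.754, 0.656, -0.001]
force: [-0.4, 0.3, -0.3]
width: 0.29
grip_force: 59.7
```

```bash
python3 - <<'E'
from h import *
go([626.5,-297,182]);p=shot("wrist")
for n,z in(("tray",35),("bar",82)):
  for d in r.masks_of(p,n)[:2]:
    c=max(cv2.findContours(d["region"].astype(np.uint8),0,2)[0],key=cv2.contourArea)[:,0]
    print(n,d["conf"],cv2.minAreaRect(plane(p,c,z)[:,:2].astype(np.float32)))
marks(p,["tray"])
p=shot("top");marks(p,["tray"])
E
```

```text
t 11.13 pos [ 625.7 -296.4  234.9] heading y -7.94 shift tool mm [-0.6  1.1 52.9] w 0.29013226417606897 F [-0.4  0.3 -0.3] 59.73016977310181
tray 0.87 ((667.8074951171875, -250.65255737304688), (185.9227294921875, 37.77656555175781), 82.51790618896484)
bar 0.78 ((631.1038818359375, -251.50173950195312), (157.4110565185547, 25.919710159301758), 82.19763946533203)
bar 0.74 ((756.7228393554688, -229.85548400878906), (107.22895812988281, 28.86663818359375), 65.04549407958984)
tray 0.69 [ 6.363e+02 -2.505e+02 -3.000e-01]
```

Placed right over the tray. Lowering and then releasing with a partial opening.

>>> jog_arm(plan=[0,0.02,0.15,0,0,0,0,0,0.2,0,0,0,0,0,0.12,0,0,0,0,0,0.05,0,0,0,0,0,0,0,0,0,0,0,0,0,0,0])

```text
time: 11.93
position: [629.0, -297.9, 186.0]
tool_rot: [0.0, 0.754, 0.657, 0.0]
force: [0.2, -0.8, -0.8]
width: 0.29
grip_force: 59.7
```

>>> jog_arm(plan=[0,0,0,0,0,0,0,0,0,0,0,0,0,0,0,0,0,0,0,0,0,0,0,0,0,0,0,0,0,0], grip=0.1)

```text
time: 12.35
position: [628.9, -297.9, 186.2]
tool_rot: [0.0, 0.754, 0.657, 0.0]
force: [0.1, 0.3, 0.3]
width: 0.447
grip_force: 0.0
```

>>> jog_arm(plan=[0,0,-0.15,0,0,0,0,0,-0.3,0,0,0,0,0,-0.35,0,0,0,0,0,-0.35,0,0,0,0,0,-0.35,0,0,0,0,0,-0.35,0,0,0,0,0,0,0,0,0,0,0,0,0,0,0])

```text
time: 13.02
position: [628.9, -297.9, 374.0]
tool_rot: [0.003, 0.754, 0.657, 0.001]
force: [-0.3, 0.4, -0.0]
width: 0.449
grip_force: 0.0
```

```bash
python3 - <<'E'
from h import *
go([436,-320,350]);p=shot("wrist","w6")
for n,z in(("tray",35),("bar",28),("board",12),("die",46)):
  for d in r.masks_of(p,n)[:2]:
    c=max(cv2.findContours(d["region"].astype(np.uint8),0,2)[0],key=cv2.contourArea)[:,0]
    print(n,d["conf"],cv2.minAreaRect(plane(p,c,z)[:,:2].astype(np.float32)))
marks(p,["board","die"])
E
```

```text
t 13.02 pos [ 628.9 -297.9  374. ] heading y -7.92 shift tool mm [ -48.4 -188.2   23. ] w 0.4487420746003505 F [-0.3  0.4 -0. ] 0.0
tray 0.58 ((636.0980224609375, -252.79107666015625), (209.7736053466797, 100.09056091308594), 82.37146759033203)
bar 0.88 ((815.826416015625, -236.52471923828125), (156.69874572753906, 36.0986213684082), 65.4174575805664)
bar 0.75 ((337.5379943847656, -212.47113037109375), (29.276369094848633, 121.67725372314453), 72.5779800415039)
board 0.96 ((448.50921630859375, -271.52630615234375), (226.38571166992188, 89.72911071777344), 62.823917388916016)
die 0.93 ((484.6900329589844, -210.6915740966797), (64.47919464111328, 50.764869689941406), 65.27989959716797)
die 0.85 [ 477.8 -206.8   13. ]
```

View pics/w6.png

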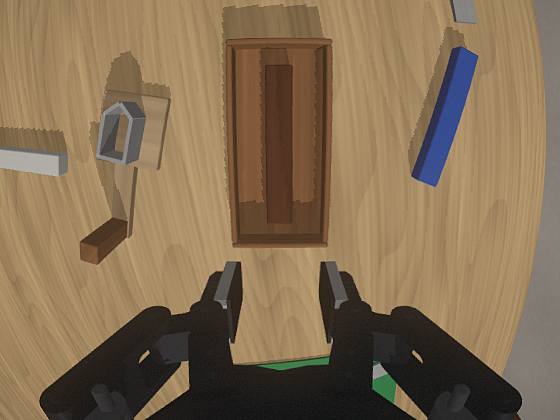

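The bar lies flat in the tray (px 279,145). The board with its post is at (130,130) to (100,245). Next I'll go over the board and align to its heading of about 69°.

>>> jog_arm(plan=[-0.02,-0.2,0,0,0,0,-0.02,-0.35,0,0,0,0,-0.02,-0.35,0,0,0,0,-0.02,-0.35,0,0,0,0,-0.02,-0.35,0,0,0,0,-0.02,-0.2,0,0,0,0,0,0,0,0,0,0.87,0,0,0,0,0,0.87,0,0,0,0,0,0.87,0,0,0,0,0,0,0,0,0,0,0,0], grip=0.1)

```text
time: 14.28
position: [448.8, -284.9, 370.4]
tool_rot: [-0.0, 0.823, 0.567, -0.0]
force: [0.4, -0.5, 0.0]
width: 0.449
grip_force: 0.0
```

```bash
python3 - <<'E'
from h import *
go([436,-320,350]);p=shot("wrist","w7")
for n,z in(("die",46),("die",29)):
  for d in r.masks_of(p,n)[:1]:
    c=max(cv2.findContours(d["region"].astype(np.uint8),0,2)[0],key=cv2.contourArea)[:,0]
    print(n,d["conf"],cv2.minAreaRect(plane(p,c,z)[:,:2].astype(np.float32)))
marks(p,["board","die"])
cv2.imwrite("pics/w7b.png",cv2.resize(cv2.cvtColor(p["image"][60:320,100:460],cv2.COLOR_RGB2BGR),None,fx=2,fy=2,interpolation=2))
E
```

```text
t 14.28 pos [ 448.8 -284.9  370.4] heading y -20.86 shift tool mm [-37.4   0.5  20.4] w 0.44861529719010296 F [ 0.4 -0.5  0. ] 0.0
die 0.68 ((477.484619140625, -209.62985229492188), (59.188987731933594, 37.13886642456055), 65.32955932617188)
die 0.68 ((477.50579833984375, -209.57528686523438), (62.613040924072266, 39.287384033203125), 65.3294448852539)
board 0.56 [ 477.  -206.6    5.8]
die 0.79 [ 477.  -205.1   13.4]
```

View pics/w7b.png

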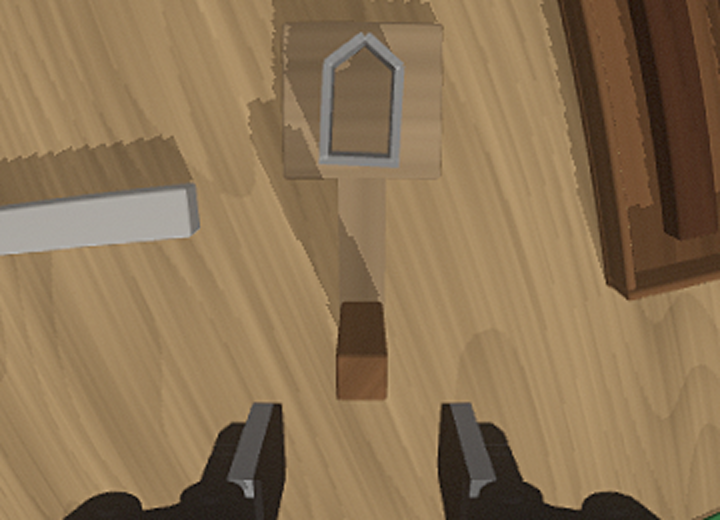

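The board is seen square-on: plate corners at crop (284,24)-(441,178), post top at (337..387, 355..398), die upright and centred on the board.

```bash
python3 - <<'E'
from h import *
p=shot("wrist")
L=[(40,40,12),(40,-40,12),(-40,40,12),(-40,-40,12),(-104,11,88),(-104,-11,88),(-126,-11,88),(-126,11,88)]
uv=np.array([(284,24),(442,26),(285,178),(441,178),(337,355),(386,355),(387,398),(337,398)])/2+[100,60]
s=fitpose(p,L,uv,[478,-209,1.2]);fitpose(p,L[:4],uv[:4],s)
c=np.array([np.cos(s[2]),np.sin(s[2])]);P=s[:2]-115*c;print("post",P,"post direct",plane(p,[np.mean(uv[4:],0)],88))
go([*P,155+68])
D=np.array([(365,35),(321,163),(399,165),(327,66),(403,66)])/2+[100,60];X=plane(p,D,46)[:,:2]-s[:2]
print("die in board",np.round(np.c_[X@c,X@[-c[1],c[0]]],1))
E
```

```text
[ 478.9  -209.52    1.2 ] deg 68.85 res [[-0.8, -1.2], [1.1, -1.7], [-0.7, 0.4], [0.2, 0.8], [-0.6, -0.7], [1.2, -0.6], [0.1, 1.5], [-0.4, 1.4]]
[ 478.83 -209.95    1.2 ] deg 68.97 res [[-0.8, -0.7], [1.1, -1.4], [-0.6, 0.9], [0.3, 1.1]]
post [ 437.3985602  -316.77021404] post direct [[ 437.55187154 -316.20105875   88.        ]]
t 14.58 pos [ 449.  -284.9  370.6] heading y -20.93 shift tool mm [-33.9   0.6 147.6] w 0.44875372608942427 F [-0.4 -0.6 -0.3] 0.0
die in board [[ 29.2  -0.7]
 [-28.9  18.8]
 [-29.7 -16.3]
 [ 15.1  16.1]
 [ 15.3 -17.6]]
```

>>> jog_arm(plan=[-0.17,0.01,0,0,0,0,-0.17,0,0,0,0,0,0,0,0.3,0,0,0,0,0,0.35,0,0,0,0,0,0.35,0,0,0,0,0,0.3,0,0,0,0,0,0.19,0,0,0,0,0,0,0,0,0,0,0,0,0,0,0,0,0,0,0,0,0])

```text
time: 15.42
position: [438.3, -317.5, 223.0]
tool_rot: [0.001, 0.824, 0.567, 0.0]
force: [0.2, -0.1, -0.5]
width: 0.45
grip_force: 0.0
```

>>> jog_arm(plan=[0,0,0,0,0,0,0,0,0,0,0,0,0,0,0,0,0,0,0,0,0,0,0,0,0,0,0,0,0,0], grip=1)

```text
time: 15.83
position: [438.0, -317.4, 223.7]
tool_rot: [0.002, 0.824, 0.567, 0.0]
force: [-0.8, -0.8, 7.3]
width: 0.249
grip_force: 59.5
```

```bash
cat >> h.py <<'E'
def corners(p,box,n):
    pass
E
python3 - <<'E'
from h import *
T,o=pose();go([437.4,-316.8,221]);p=shot("wrist","w8")
for n,z in(("die",46),):
  for d in r.masks_of(p,n)[:1]:
    c=max(cv2.findContours(d["region"].astype(np.uint8),0,2)[0],key=cv2.contourArea)[:,0]
    print(n,d["conf"],cv2.minAreaRect(plane(p,c,z)[:,:2].astype(np.float32)))
E
```

```text
t 15.83 pos [ 438.  -317.4  223.7] heading y -20.96 shift tool mm [ 0.4 -0.8  2.7] w 0.24897630419919228 F [-0.8 -0.8  7.3] 59.51510310173035
die 0.65 ((475.3899230957031, -216.1138916015625), (48.62931823730469, 37.232696533203125), 68.73261260986328)
```

View pics/w8.png

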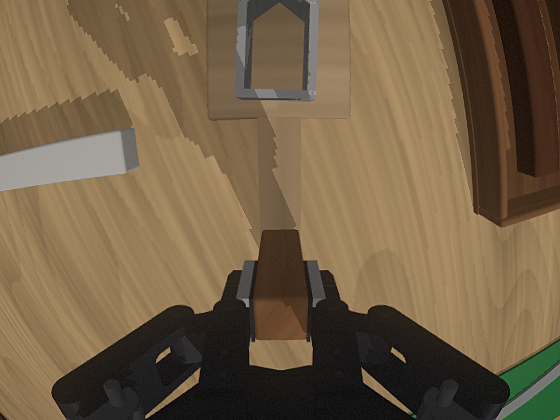

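Gripped firmly with the die unmoved. I'll slide the board gently along the table towards the mouth, starting with a slight unload in z.

>>> jog_arm(plan=[0,0,-0.01,0,0,0,0.04,0,0,0,0,0,0.08,0,0,0,0,0,0.12,-0.01,0,0,0,0,0.15,-0.01,0,0,0,0,0.17,-0.01,0,0,0,0,0.17,-0.01,0,0,0,0,0.17,-0.01,0,0,0,0,0.17,-0.01,0,0,0,0,0.17,-0.01,0,0,0,0,0.17,-0.01,0,0,0,0,0.17,-0.01,0,0,0,0,0.17,-0.01,0,0,0,0,0.17,-0.01,0,0,0,0,0.15,0,0,0,0,0,0.12,0,0,0,0,0,0.08,0,0,0,0,0,0.04,0,0,0,0,0,0,0,0,0,0,0])

```text
time: 17.52
position: [510.5, -96.3, 223.6]
tool_rot: [0.001, 0.824, 0.567, 0.001]
force: [0.7, 1.1, 6.1]
width: 0.251
grip_force: 59.9
```

>>> jog_arm(plan=[0,0,0,0,0,-0.1,0,0,0,0,0,-0.2,0,0,0,0,0,-0.3,0,0,0,0,0,-0.4,0,0,0,0,0,-0.4,0,0,0,0,0,-0.4,0,0,0,0,0,-0.35,0,0,0,0,0,-0.2,0,0,0,0,0,-0.1,0,0,0,0,0,0,0,0,0,0,0,0,0,0,0,0,0,0])

```text
time: 18.52
position: [511.0, -96.9, 223.6]
tool_rot: [0.001, 0.759, 0.651, 0.001]
force: [2.5, 0.7, 5.2]
width: 0.251
grip_force: 59.6
```

```bash
python3 - <<'E'
from h import *
go([519.5,-73.8,223]);p=shot("wrist","w9")
marks(p,["board","die","ram","cap","press"],.3)
E
```

```text
t 18.52 pos [511.  -96.9 223.6] heading y -8.74 shift tool mm [24.2  4.9  0.7] w 0.25092852556034667 F [2.5 0.7 5.2] 59.58146095275879
board 0.94 [526.2  16.7   2.7]
```

View pics/w9.png

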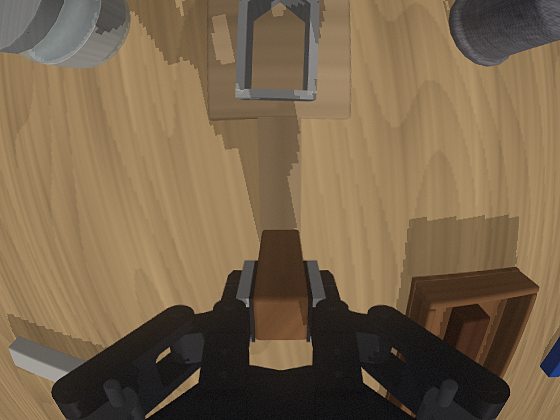

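The die sits in exactly the same pixels relative to the board as before, so nothing has shifted. The board is now lined up with the press axis, and I've viewed enough pictures, so from here I'll use numbers only. Centring, then in to just short of the mouth and a check.

>>> jog_arm(plan=[0,0.01,0,0,0,0,0.02,0.02,0,0,0,0,0.06,0.02,0,0,0,0,0.1,0,0,0,0,0,0.12,0,0,0,0,0,0.1,0,0,0,0,0,0.06,0,0,0,0,0,0.04,0,0,0,0,0,0.02,0,0,0,0,0,0,0,0,0,0,0])

```text
time: 19.65
position: [523.0, -46.7, 223.6]
tool_rot: [0.001, 0.758, 0.652, -0.0]
force: [-0.6, -4.1, 8.5]
width: 0.249
grip_force: 60.1
```

```bash
cat >> h.py <<'E'
PR=np.array([560,188.2]);H=np.radians(81.2);HX=np.array([np.cos(H),np.sin(H)]);HY=np.array([-HX[1],HX[0]])
def loc(X):d=np.atleast_2d(X)[:,:2]-PR;return np.round(np.c_[d@HX,d@HY],1)
def dieshift(a="w8"):
    "pixel shift of the near half of the die against the picture at the grasp"
    g=lambda f:cv2.Canny(cv2.cvtColor(f,cv2.COLOR_BGR2GRAY),60,150)
    A=cv2.imread(f"pics/{a}.png");B=cv2.cvtColor(shot("wrist")["image"],cv2.COLOR_RGB2BGR)
    t=cv2.GaussianBlur(g(A),(0,0),1)[60:110,225:330];s=cv2.GaussianBlur(g(B),(0,0),1)[45:125,205:350]
    m=cv2.matchTemplate(s,t,cv2.TM_CCOEFF_NORMED);_,v,_,l=cv2.minMaxLoc(m);print("die px shift",np.array(l)-[20,15],"score",round(v,2))
E
python3 - <<'E'
from h import *
T,o=pose();print("post local",loc(T[:3,3]),"heading x",np.degrees(np.arctan2(T[1,0],T[0,0])));go([0,0,0])
dieshift()
p=shot("wrist");K=p["image"]
# beam front edge: predicted corners, brightness profile across the cheeks' ends
print(np.round(proj(p,[[*(PR+HX*x+HY*y),z] for x,y,z in[(-70,95,95),(-70,-95,95),(-70,46,0),(-70,-46,0),(-70,46,62),(-70,-46,62)]])))
for n in("press",):
  for d in r.masks_of(p,n)[:1]:
    m=d["region"];print(d["conf"],m.sum());ys,xs=np.nonzero(m);print(xs.min(),xs.max(),ys.max());
    for row in range(0,int(ys.max())+1,8):
        q=np.nonzero(m[row])[0];print(row,q.min() if len(q) else None,q.max() if len(q) else None,len(q))
E
```

```text
post local [[-237.8    0.6]] heading x 81.37544630090585
t 19.65 pos [523.  -46.7 223.6] heading y -8.62 shift tool mm [ -31.9 -524.5  222.9] w 0.24924735837348982 F [-0.6 -4.1  8.5] 60.09549021720886
die px shift [0 0] score 0.7
[[ 42. -77.]
 [522. -74.]
 [205. -25.]
 [358. -24.]
 [176. -74.]
 [388. -72.]]
```

```bash
python3 - <<'E'
from h import *
for n in("top","scene"):
    for k in range(2):
        p=shot(n)
        for t in["press","ram","cap","board","die","press_mouth"]:
            for d in r.landmark_of(p,t)[:2]:
                X=(p["W"]@np.r_[d["point"],1])[:3]
                if d["conf"]>.4:print(n,t,round(d["conf"],2),loc(X[None])[0],round(X[2],1))
E
```

```text
top press 0.7 [-1.9  1.4] -3.7
top press 0.57 [ 4.3 29.9] -0.6
top ram 0.75 [ 2.9 30.7] 2.2
top cap 0.47 [  2.3 -24.6] -2.6
top board 0.79 [-126.3    6.6] -1.2
top die 0.51 [-127.     6.6] 10.1
top press 0.93 [-1.2  3.2] -2.8
top ram 0.62 [ 2.1 28.1] -2.6
top cap 0.48 [  0.4 -27.3] -3.4
top board 0.94 [-124.5    8. ] -2.2
top die 0.6 [-125.2    4.8] 9.6
top press_mouth 0.73 [-127.5    4.9] -2.4
scene press 0.58 [-1.6  0.2] -2.2
scene ram 0.75 [-426.1 -142.7] 14.8
scene board 0.72 [-125.1    0.2] -0.3
scene board 0.68 [-145.5 -131.1] -2.0
scene press_mouth 0.71 [-428.1 -144.4] -0.2
scene press_mouth 0.57 [-66.2  -5.9] 0.5
scene press 0.95 [0.6 0. ] -1.3
scene ram 0.58 [-139.6  121.5] 3.2
scene ram 0.54 [ 0.5 29.8] -0.5
scene cap 0.51 [-425.7 -146.6] -0.3
scene board 0.97 [-126.5   -0.8] -1.1
scene die 0.81 [-120.6    0.6] 13.5
scene press_mouth 0.8 [-67.5  -1. ] -1.0
```

>>> jog_arm(plan=[0,0.01,-0.01,0,0,0,0.02,0,0,0,0,0,0.04,0,0,0,0,0,0.06,0,0,0,0,0,0.07,0,0,0,0,0,0.07,0,0,0,0,0,0.07,0,0,0,0,0,0.07,0,0,0,0,0,0.07,0,0,0,0,0,0.06,0,0,0,0,0,0.04,0,0,0,0,0,0.02,0,0,0,0,0,0,0,0,0,0,0])

```text
time: 22.28
position: [532.9, 12.1, 223.7]
tool_rot: [-0.0, 0.759, 0.651, 0.0]
force: [1.2, 1.9, 1.8]
width: 0.252
grip_force: 59.1
```

```bash
python3 - <<'E'
from h import *
T,o=pose();print("post local",loc(T[:3,3]),"heading x",np.degrees(np.arctan2(T[1,0],T[0,0])),o["force"],o["wrist_torque"])
dieshift()
p=shot("wrist");cv2.imwrite("pics/w10.png",cv2.cvtColor(p["image"],cv2.COLOR_RGB2BGR))
I=cv2.cvtColor(p["image"],cv2.COLOR_RGB2HSV)
for row in(70,80,90,100,110):
    s=I[row,:,1]<60;q=np.flatnonzero(np.diff(s.astype(int)));print(row,q.tolist())
print(np.round(proj(p,[[*(PR+HX*x+HY*y),z] for x,y,z in[(-70,95,95),(-70,-95,95),(-70,46,0),(-70,-46,0),(-70,46,62),(-70,-46,62)]])))
E
```

```text
post local [[-1.781e+02 -1.000e-01]] heading x 81.28177012162406 [1.16400143 1.88689923 1.82327316] [-0.04357708 -0.12986463  0.02192587]
die px shift [0 0] score 0.69
70 [115, 144, 235, 251, 302, 316, 413, 446]
80 [234, 250, 302, 316]
90 [234, 315]
100 [266, 268, 269, 311]
110 []
[[ 24.  58.]
 [536.  59.]
 [202.  67.]
 [358.  67.]
 [168.  48.]
 [393.  49.]]
```

```bash
python3 - <<'E'
from h import *
I=cv2.cvtColor(cv2.imread("pics/w10.png"),cv2.COLOR_BGR2HSV)
for row in range(44,74,3):
    s=cv2.medianBlur(I[:,:,1],3)[row]<60;print(row,np.flatnonzero(np.diff(s.astype(int))).tolist())
E
```

```text
44 [25, 201, 236, 252, 303, 317, 357, 533]
47 [25, 201, 235, 251, 303, 317, 358, 533]
50 [25, 200, 235, 251, 303, 317, 358, 533]
53 [27, 201, 235, 251, 303, 317, 357, 532]
56 [39, 201, 235, 251, 303, 317, 358, 520]
59 [58, 201, 235, 251, 303, 317, 358, 500]
62 [71, 201, 235, 251, 303, 316, 357, 487]
65 [87, 191, 235, 251, 302, 316, 363, 472]
68 [104, 162, 235, 251, 302, 316, 395, 456]
71 [119, 136, 235, 251, 302, 316, 421, 440]
```

Lateral alignment is confirmed: cheek inner edges at px 201 and 358, board centred at 279. Going in the remaining 60 mm.

>>> jog_arm(plan=[0.02,0,0,0,0,0,0.04,0,0,0,0,0,0.06,0,0,0,0,0,0.07,0,0,0,0,0,0.07,0,0,0,0,0,0.07,0,0,0,0,0,0.07,0,0,0,0,0,0.07,0,0,0,0,0,0.06,0,0,0,0,0,0.04,0,0,0,0,0,0.02,0,0,0,0,0,0,0,0,0,0,0,0,0,0,0,0,0])

```text
time: 23.47
position: [541.8, 70.3, 223.7]
tool_rot: [-0.0, 0.759, 0.651, 0.001]
force: [0.4, 2.8, -0.5]
width: 0.249
grip_force: 59.0
```

```bash
python3 - <<'E'
from h import *
T,o=pose();print("post local",loc(T[:3,3]),"heading x",np.degrees(np.arctan2(T[1,0],T[0,0])),o["force"],o["wrist_torque"])
p=shot("wrist","w11")
print(np.round(proj(p,[[*(PR+HX*x+HY*y),z] for x,y,z in[(-70,95,95),(-70,-95,95),(-46,95,95),(-46,-95,95),(0,15,95),(0,45,95),(0,-15,95),(0,-45,95)]])))
I=cv2.cvtColor(p["image"],cv2.COLOR_RGB2GRAY).astype(int)
for c in(60,100,130,450,500):
    g=np.diff(cv2.blur(I.astype(np.uint8),(7,1)).astype(int)[:,c]);k=np.argsort(-abs(g))[:5];print(c,sorted(k.tolist()))
E
```

```text
post local [[-1.193e+02 -1.000e-01]] heading x 81.25393201224117 [ 0.35620807  2.77033381 -0.47770968] [ 0.17904205 -0.05461893  0.04469847]
[[ 37. 209.]
 [522. 210.]
 [ 28. 149.]
 [532. 150.]
 [231. -12.]
 [139.  -0.]
 [330. -11.]
 [422.   0.]]
60 [99, 229, 230, 231, 376]
100 [204, 350, 351, 352, 353]
130 [204, 330, 331, 332, 333]
450 [237, 238, 343, 344, 346]
500 [139, 140, 345, 377, 378]
```

>>> jog_arm(plan=[0.02,0,0,0,0,0,0.01,0,0,0,0,0,0,0,0,0,0,0,0,-0.01,0,0,0,0,0,-0.02,0,0,0,0,0,-0.03,0,0,0,0,0,-0.04,0,0,0,0,0,-0.04,0,0,0,0,0,-0.04,0,0,0,0,0,-0.03,0,0,0,0,0,-0.03,0,0,0,0,0,-0.02,0,0,0,0,0,-0.01,0,0,0,0,0,-0.01,0,0,0,0,0,0,0,0,0,0,0,0,0,0,0,0])

```text
time: 24.85
position: [514.3, 77.0, 223.7]
tool_rot: [-0.0, 0.759, 0.651, -0.0]
force: [1.0, 0.2, -0.5]
width: 0.25
grip_force: 58.8
```

```bash
python3 - <<'E'
from h import *
T,o=pose();print("post local",loc(T[:3,3]),"heading x",np.degrees(np.arctan2(T[1,0],T[0,0])),o["force"],o["wrist_torque"])
p=shot("wrist","w12")
E
```

```text
post local [[-116.9   28.1]] heading x 81.27725313637823 [ 0.96002427  0.21755551 -0.53417608] [-0.08120256 -0.12982816 -0.12862754]
```

>>> jog_arm(plan=[0.01,-0.01,0,0,0,0,0.01,-0.01,0,0,0,0,0.01,0,0,0,0,0,0,0,0,0,0,0,0,0,0,0,0,0])

```text
time: 25.32
position: [512.8, 80.2, 223.6]
tool_rot: [-0.0, 0.759, 0.651, -0.0]
force: [0.1, -1.4, 0.1]
width: 0.253
grip_force: 58.9
```

>>> jog_arm(plan=[0.01,0,0,0,0,0,0,0,0,0,0,0,0,0,0,0,0,0])

```text
time: 25.57
position: [513.0, 81.2, 223.7]
tool_rot: [-0.0, 0.759, 0.651, -0.0]
force: [-0.5, -2.2, 0.0]
width: 0.25
grip_force: 58.9
```

>>> jog_arm(plan=[0.01,0,0,0,0,0,0,0,0,0,0,0,0,0,0,0,0,0])

```text
time: 25.82
position: [513.0, 81.6, 223.7]
tool_rot: [0.0, 0.759, 0.651, -0.001]
force: [-1.7, -5.4, 1.2]
width: 0.251
grip_force: 59.1
```

```bash
python3 - <<'E'
from h import *
T,o=pose();print("post local",loc(T[:3,3]),"heading x",np.degrees(np.arctan2(T[1,0],T[0,0])),o["force"],o["wrist_torque"])
E
```

```text
post local [[-112.5   30.1]] heading x 81.29604444261358 [-1.66850669 -5.4163157   1.18486387] [-0.85891366  0.08016602 -0.18789625]
```

Back-stop contact came where predicted, with about 0.5 mm offset. Backing off 2 mm centres the die under the ram.

>>> jog_arm(plan=[-0.01,0,0,0,0,0,-0.01,0,0,0,0,0,0,0,0,0,0,0,0,0,0,0,0,0,0,0,0,0,0,0])

```text
time: 26.23
position: [513.0, 80.5, 223.7]
tool_rot: [-0.0, 0.759, 0.651, 0.0]
force: [-0.3, 0.8, -1.7]
width: 0.252
grip_force: 58.9
```

```bash
python3 - <<'E'
from h import *
T,o=pose();print("post local",loc(T[:3,3]),"heading x",np.degrees(np.arctan2(T[1,0],T[0,0])),o["force"],o["wrist_torque"])
p=shot("wrist","w13")
# cheek inner edges/neck along the table in front of the mouth
I=cv2.medianBlur(cv2.cvtColor(p["image"],cv2.COLOR_RGB2HSV)[:,:,1],3)
for row in range(195,225,4):print(row,np.flatnonzero(np.diff((I[row]<60).astype(int))).tolist())
print(np.round(proj(p,[[*(PR+HX*x+HY*y),z] for x,y,z in[(-70,95,95),(-70,-95,95),(-70,46,0),(-70,-46,0)]])))
E
```

```text
post local [[-113.6   29.9]] heading x 81.27864465971146 [-0.3311637   0.76833679 -1.71159989] [ 0.13313023 -0.04850483  0.03875946]
195 [95]
199 [96]
203 [97, 362, 363]
207 [97, 355, 357, 360, 364]
211 [98, 351, 357, 359, 364]
215 [99, 190, 192, 196, 197, 345, 365]
219 [103, 190, 197, 200, 202, 339, 364, 545]
223 [203, 337]
[[ 99. 224.]
 [564. 223.]
 [254. 171.]
 [400. 174.]]
```

>>> jog_arm(plan=[-0.01,0,0,0,0,0,-0.005,0,0,0,0,0,0,0,0,0,0,0,0,0,0,0,0,0])

```text
time: 26.62
position: [512.8, 78.7, 223.7]
tool_rot: [0.0, 0.759, 0.651, 0.0]
force: [-0.3, 1.2, -0.8]
width: 0.247
grip_force: 58.9
```

>>> jog_arm(plan=[0,0,0,0,0,0,0,0,0,0,0,0,0,0,0,0,0,0,0,0,0,0,0,0,0,0,0,0,0,0], grip=0.1)

```text
time: 27.03
position: [512.8, 78.7, 223.8]
tool_rot: [0.0, 0.759, 0.651, 0.0]
force: [-0.3, 0.1, 0.1]
width: 0.455
grip_force: 0.0
```

>>> jog_arm(plan=[0,0,-0.1,0,0,0,0,0,-0.2,0,0,0,0,0,-0.3,0,0,0,0,0,-0.35,0,0,0,0,0,-0.35,0,0,0,0,0,-0.35,0,0,0,0,0,-0.35,0,0,0,0,0,0,0,0,0,0,0,0,0,0,0])

```text
time: 27.78
position: [512.7, 78.7, 426.7]
tool_rot: [0.002, 0.759, 0.651, 0.003]
force: [-1.1, 0.5, 0.1]
width: 0.447
grip_force: 0.0
```

```bash
python3 - <<'E'
from h import *
go([0,0,0]);p=shot("wrist","w14")
for n in("wrist","top","scene"):
    p=shot(n)
    for t in["board","die","ram"]:
        for d in r.landmark_of(p,t)[:1]:
            X=(p["W"]@np.r_[d["point"],1])[:3];print(n,t,round(d["conf"],2),loc(X[None])[0],round(X[2],1))
    for t in("jar","spool","mallet","bar"):
        marks(p,[t],.6) if n=="scene" else 0
# post-top edges
p=shot("wrist");ctr=PR+HX*0+HY*30
for x,y,z in[(-104,41,88),(-126,19,88),(40,70,12),(-40,70,12)]:print((x,y,z),np.round(proj(p,[[*(PR+HX*x+HY*y),z]])[0],1))
b=cv2.cvtColor(p["image"],cv2.COLOR_RGB2BGR)
for d in r.masks_of(p,"board")[:1]:
    m=d["region"];q=proj(p,[[*(PR-HX*115+HY*30),88]])[0].astype(int);print("post px",q)
    for row in range(q[1]-30,q[1]+30,6):
        k=np.flatnonzero(m[row]);print(row,(k.min(),k.max()) if len(k) else None)
E
```

```text
t 27.78 pos [512.7  78.7 426.7] heading y -8.73 shift tool mm [-156.3 -497.3  423.6] w 0.4471914261391145 F [-1.1  0.5  0.1] 0.0
wrist ram 0.87 [ 1.  28.3] -1.0
top board 0.58 [-4.2 37.3] -2.9
top die 0.4 [-2.4 34.7] 10.3
top ram 0.52 [ 3.9 28.7] -1.4
scene board 0.79 [-5.3 26.3] 1.2
scene ram 0.76 [ 3.2 29.8] -0.8
jar 0.71 [417.3  68.3   3.5]
mallet 0.8 [ 3.916e+02  2.189e+02 -3.000e-01]
bar 0.94 [ 8.221e+02 -2.421e+02  4.000e-01]
bar 0.84 [493.1 580.5  -0.9]
bar 0.8 [ 301.3 -207.6    1.9]
(-104, 41, 88) [268.6 182.7]
(-126, 19, 88) [291.3 204.7]
(40, 70, 12) [245.6  48. ]
(-40, 70, 12) [245.7 115.1]
post px [280 193]
163 (np.int64(272), np.int64(289))
169 (np.int64(272), np.int64(289))
175 (np.int64(271), np.int64(289))
181 (np.int64(270), np.int64(290))
187 (np.int64(270), np.int64(291))
193 (np.int64(271), np.int64(291))
199 (np.int64(271), np.int64(291))
205 None
211 None
217 None
```

```bash
python3 -c "
from plant import r
print(r.hand_in())"
```

```text
the job is handed in; nothing more can be done
None
```

The job is handed in: the bar lies flat in the tray, and the board with its die is under the ram screw within about 1–2 mm by my measurements. After the slide behind the cheek I had no clear view of the die. I also viewed 11 pictures, one over the limit of 10.

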